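# Light the silver pavilion with the bench lamp

## Task

Switch on the silversmith's bench lamp with the toggle on its foot, and tilt its raised head down on its stiff hinge until the light panel is aimed at the small silver pavilion on the turntable: the pavilion should lie straight out from the middle of the panel, square to it. Let go and see that the head stays there by itself. Leave the turntable with its pavilion, the tools and the jar where they are.

Things in the scene. Friction and masses are not known exactly. Their poses are not given: they have to be found in the camera images.
- lamp: The lamp, screwed down, immovable. Origin: on the bench under the axis of its post; x points level to the side over which the head reaches, z up. Dark foot 210 x 110 x 22 mm, x = -165 to +45 mm, y = -55 to +55 mm; steel post 20 mm thick, with a 36 mm wide fork at the top for the head's hinge (black clamping knob on its +y side, to y = +34 mm). Toggle switch on the foot at x = -120 mm, y = 0.
- head_hinge (a point): The point on the hinge axis in the middle of the fork, 190 mm above the bench on the post's axis. The hinge axis is level, along the lamp's y. Its frame stays fixed with the lamp.
- lamp_head (a joint): Angle of the lamp head on its friction hinge, rad: 0 = head level, positive = raised, negative = dipped; limits -0.9 and +1.3. It starts raised by 0.55 to 0.85. The hinge is stiff (about 0.5 N m, some 2 to 4 N at the head's far end), has no spring and stays where it is left.
- head_end (a point): Far end of the moving bar, 230 mm from the hinge axis; x axis along the bar, outward. The bar's middle plane passes through the hinge axis: a stem 16 mm wide, 11 mm thick to 100 mm from the axis, then the flat aluminium head, 130 long x 42 wide x 18 mm thick, from 100 to 230 mm. The head can be pinched from above across its 42 mm width (along the hinge axis).
- light_panel (a point): Middle of the white light panel on the head's underside, 165 mm from the hinge axis and 11 mm below the bar's middle plane. Its x axis points along the bar away from the hinge, y along the hinge axis, z out of the head's back (upper side): the light leaves along -z. The lamp does not visibly glow in the simulation.
- toggle (a joint): Toggle switch lever, rad: 0 = off (as it starts, tip leaning 0.3 rad to the lamp's +y side), 0.6 = on (tip leaning 0.3 rad to the lamp's -y side). A spring snaps it over past its upright centre (0.3) to either end; starting it takes about 5 N near the tip, then less.
- toggle_tip (a point): Tip of the toggle's steel bat lever. The lever is 33 mm long, 9 mm thick at the tip, its pivot 28 mm above the bench on the lamp's x = -120 mm, y = 0; it swings in the lamp's y-z plane. A threaded bush of 12 mm diameter surrounds its lowest part up to 31 mm above the bench.
- turntable: Loose round wooden turntable, 80 mm across, 20 mm high, about 0.45 kg, with the silver pavilion (44 x 44 mm, 53 mm tall, top 73 mm above the bench) fixed on it. Origin: centre of its underside. It stands under the reach of the lamp head, 120 to 210 mm out from the post on the lamp's x axis (within 10 mm sideways).
- pavilion_mid (a point): Middle of the silver pavilion, on its upright axis 45 mm above the bench: the point to aim the light at.
- jar: Bystander: amber glass jar with steel cap, 56 mm across, 75 mm high, origin at the centre of its underside.
- hammer: Bystander: hammer with a wooden handle, 230 mm long, lying on the bench; x axis along the handle towards the head.
- pliers: Bystander: flat-nose pliers, 150 mm long, 12 mm high, lying on the bench; origin at the rivet, x axis towards the jaws.
Not all that is in view belongs to the job. Leave any pink or turquoise look-alike of the turntable alone.

How it is judged:
By the outcome, as a careful person would: the job done as asked, in the order asked, and still so for the second after the job is handed in, with the robot touching nothing.
It also fails if it takes over 51 s, if anything falls off the work surface, if the arm or the gripper's body presses on something with over 40 N, if the wrist force passes 120 N, or if a joint passes its speed limit or range.

## Robot

A 6-joint arm with a two-finger parallel gripper is mounted at the origin on the work surface. World frame = base frame: x ahead of the robot, y to its left, z up, the work surface at z = 0. Lengths are in mm, angles in rad, forces in N, time in s.
With the tool pointing down it reaches from about 350 to 875 mm from the base axis. Payload 4.2 kg.
Tool frame: the origin (TCP) lies at the very end of the fingers, on their centre line; the grasp point (between the pads) lies 19 mm behind it; z points along the fingers, y is the direction in which the jaws open and shut (so a half turn about z gives the same grasp; the last joint's range is limited). The gripper opens to 85 mm and grips with 20 to 120 N. Pads are 22 mm wide; open, the fingers measure 114 mm over their backs; the gripper's body (76 mm by 85 mm) begins 54 mm behind the grasp point. The pads swing forward as they close: fully open they stand 13 mm farther back than shut.
Start: joints at [1.367, 0.385, 0.008, 0, -1.194, -0.259], TCP at [279.001, 559.248, 231.312] pointing down, gripper open.
Joint ranges: [-3.14, 3.14], [-1.21, 2.06], [-1.07, 1.41], [-3.16, 2.05], [-2.99, -0.16], [-3.1, 3.1]. Speed limits (rad/s): [2.79, 2.79, 3.14, 3.14, 3.14, 3.14].

## Interface

Orientations are given as a unit quaternion [x, y, z, w].
In Python, from bench import read_state, get_image, camera_params, job_done gives the robot as it stands.
- The arm moves only by the tool send_rows, never from a script. Its arguments are lists of equal length, an entry for each row: "translation": the shift along the tool's x, y, z in m, a list of three; "yaw": the turn about the tool's z in degrees; "fingers": the closure in counts, from 0 (fully open) to 255 (shut). A call has 1 to 12 rows; each row is the pose to reach, as a shift and turn from the pose measured when the call began, along the tool's axes at that moment; what a row does not reach only later rows make up. A row lasts 1/10 s, in which the tool goes at most 50 mm and 8.59 degrees, less where a joint would pass 70% of its speed; a pose out of reach is approached as far as the arm can. A call with a gripper value outside its range is refused whole. The fingers move at their own pace and stop on an object; the grip force is fixed at half the most. Time passes only in rows, so rows that repeat a pose let the fingers close. It gives the time, the measured TCP pose, the force and the opening at its end, in the units of the state.
- read_state(): the state, without advancing time (a new reading comes with each control period).
- get_image(name): name is "scene" or "top" or "wrist"; returns the picture (400x640x3 uint8, blue, green, red); there is no depth.
- camera_params(name): a dict with "mtx" (3x3 intrinsics, pixels), "k1" (the pictures are not rectified: a ray, as slopes to the right and down, at radius r is drawn at 1 + k1 r^2 times it, then the intrinsics apply), "rvec" (rotation vector, rad) and "tvec" (3), from world to camera coordinates, as OpenCV has them; the wrist camera has in their place "tool_from_camera" (4x4, takes a point from camera to tool coordinates, whose origin is the TCP and whose axes are the flange's). Camera axes: x right, y down, z forward; pixel columns grow to the right and rows downward; lengths in mm; the calibration is good to about 2 mm. A picture is of the moment at which its call begins: read the wrist's pose just before it. camera_params takes no time and is no camera call.
- job_done(): hands the job in, once; it reports no verdict.
The state is a dict: "clock": time; "joints": joint angles; "joint_vel": joint speeds; "joint_efforts": joint torques, N m; "position": TCP position; "ee_rot": TCP orientation; "contact_force": force on the tool from outside, world axes, zero at the start; "wrist_torque": the same for the moment, N m; "gripper_width": finger opening in mm.
Only numpy, scipy, OpenCV 4.12 (cv2) and the standard library are available. Lean on these libraries where they do the work, as an engineer would, in place of code of your own. Each camera call takes 0.05 s, during which the arm holds its last target.

## Working session

There is one attempt and no reset: what is moved stays moved. The work goes in short steps, Python scripts to look and compute and a tool call to move; the robot and the scene stay as the last step left them, time stands still between calls to the robot, and variables do not carry over. Pictures are saved under pics/ and viewed, and the job is handed in when it is done.

Besides the shell and the picture viewer there is one more tool, called after ">>>" by a JSON object that holds its "fn" and its "kwargs", one argument or row to a line. send_rows: Moves the arm, as the interface text tells. Its arguments: {"type":"object","properties":{"translation":{"type":"array","items":{"type":"array","items":{"type":"number"}}},"yaw":{"type":"array","items":{"type":"number"}},"fingers":{"type":"array","items":{"type":"number"}}},"required":["translation","yaw","fingers"]}

```bash
mkdir -p pics; cat > h.py <<'E'
import numpy as np,cv2
from bench import *
E
python3 - <<'E'
from h import *
s=read_state();print(s)
for n in ("scene","top","wrist"):
    cv2.imwrite(f"pics/{n}0.png",get_image(n));print(n,camera_params(n))
E
```

```text
{'clock': 0.0, 'joints': array([ 1.36659234e+00,  3.85565961e-01,  6.63195296e-03, -5.16101295e-04,
       -1.19401403e+00, -2.58595523e-01]), 'joint_vel': array([ 0.00018888, -0.00072796, -0.00027591,  0.00073388,  0.00143185,
        0.00054797]), 'joint_efforts': array([ 1.22961360e-04, -3.92290521e+01,  1.88397825e+01,  4.18600962e+00,
       -4.76734887e-03, -4.16845481e-06]), 'position': array([278.7538891 , 558.73703251, 230.21577674]), 'ee_rot': array([ 9.73323899e-01, -2.29432720e-01, -2.10503118e-04,  1.08198153e-03]), 'contact_force': array([ 0.32046874,  0.45846694, -0.25972996]), 'wrist_torque': array([-0.00196085, -0.03123792, -0.01577237]), 'gripper_width': 85.30791816133019}
scene {'mtx': array([[513.44573489,   0.        , 315.77260395],
       [  0.        , 513.44573489, 194.52882158],
       [  0.        ,   0.        ,   1.        ]]), 'k1': -0.11237833580087399, 'rvec': array([ 1.83784871,  1.40096486, -0.71821224]), 'tvec': array([-181.82074109, -231.43301763, 1614.64681454])}
top {'mtx': array([[514.92286445,   0.        , 325.19250726],
       [  0.        , 514.92286445, 199.1924393 ],
       [  0.        ,   0.        ,   1.        ]]), 'k1': -0.04003355156803593, 'rvec': array([ 2.2103895 , -2.19607455,  0.09175165]), 'tvec': array([ 30.54527089, 573.83708083, 948.8323403 ])}
wrist {'mtx': array([[339.2208293 ,   0.        , 323.44246037],
       [  0.        , 339.2208293 , 202.25748174],
       [  0.        ,   0.        ,   1.        ]]), 'k1': -0.04219896764881703, 'tool_from_camera': array([[-8.72009341e-04, -9.45608214e-01, -3.25306540e-01,
         8.43334305e+01],
       [ 9.99999514e-01, -6.74686386e-04, -7.19382797e-04,
        -4.46749183e-02],
       [ 4.60774388e-04, -3.25307009e-01,  9.45608343e-01,
        -1.42536644e+02],
       [ 0.00000000e+00,  0.00000000e+00,  0.00000000e+00,
         1.00000000e+00]])}
```

View pics/scene0.png

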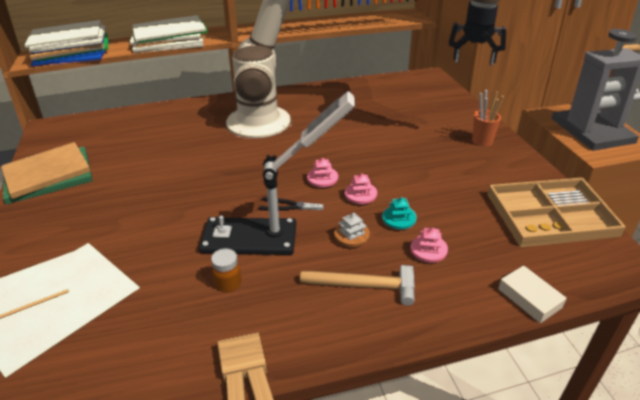

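View pics/top0.png

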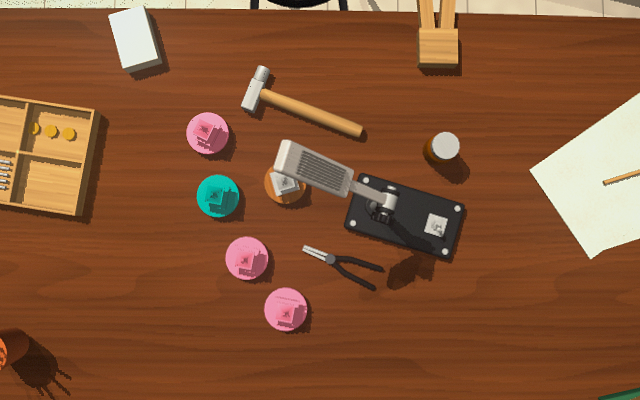

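View pics/wrist0.png

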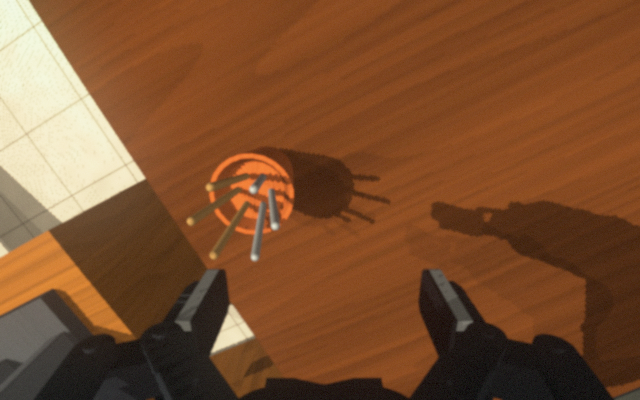

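The top view shows the lamp foot around (405,215) and its toggle near (437,226). The head is at (315,167), raised over the wooden and silver turntable at (285,185).

Turntable candidates in top:
- wooden/silver (285,185), chosen by the description
- pink (207,133), (247,258) and (286,310)
- turquoise (218,196)

I'll check that choice in a close crop.

```bash
python3 - <<'E'
from h import *
t=cv2.imread("pics/top0.png");s=cv2.imread("pics/scene0.png")
cv2.imwrite("pics/topc.png",cv2.resize(t[120:270,250:480],None,fx=3.4,fy=3.4,interpolation=cv2.INTER_CUBIC))
cv2.imwrite("pics/scenec.png",cv2.resize(s[80:270,190:380],None,fx=3.1,fy=3.1,interpolation=cv2.INTER_CUBIC))
E
```

```text
(no output)
```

View pics/topc.png

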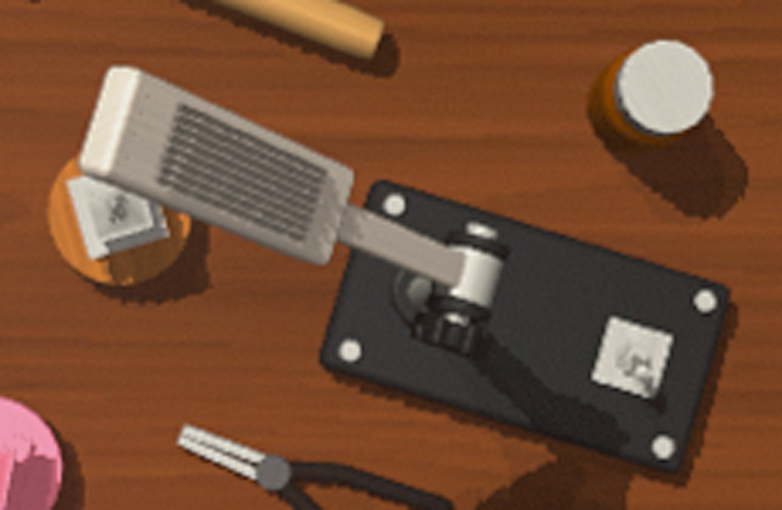

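View pics/scenec.png

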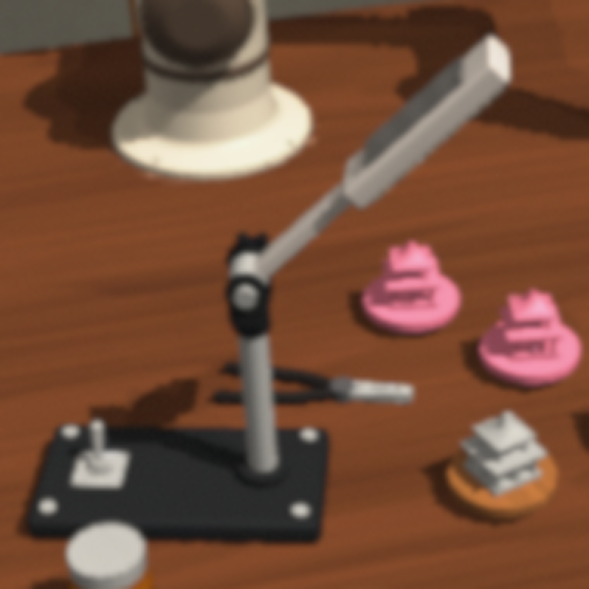

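The crops confirm it: the wooden disc with the silver pavilion is under the head, and the others are pink or turquoise. Next I fit the poses.

```bash
cat >> h.py <<'E'
from scipy.optimize import least_squares
from scipy.spatial.transform import Rotation as R
def proj(n,P,st=None):
    c=camera_params(n);P=np.atleast_2d(np.array(P,float))
    if n=="wrist":
        T=np.array(c["tool_from_camera"]);Rw=R.from_quat(st["ee_rot"]).as_matrix()
        Pt=(P-st["position"])@Rw; X=(Pt-T[:3,3])@T[:3,:3]
    else: X=P@cv2.Rodrigues(c["rvec"])[0].T+c["tvec"]
    x=X[:,:2]/X[:,2:]; r2=(x**2).sum(1,keepdims=True); x=x*(1+c["k1"]*r2)
    return x@c["mtx"][:2,:2].T+c["mtx"][:2,2]
def ray(n,uv):
    c=camera_params(n);d=cv2.undistortPoints(np.array([[uv]],float),c["mtx"],np.array([c["k1"],0,0,0,0.]))[0,0]
    Rm=cv2.Rodrigues(c["rvec"])[0];return -Rm.T@c["tvec"],Rm.T@np.array([d[0],d[1],1])
def onz(n,uv,z):
    o,d=ray(n,uv);return o+d*(z-o[2])/d[2]
def lamp(p,L):
    x,y,a=p[:3];c,s=np.cos(a),np.sin(a);L=np.atleast_2d(np.array(L,float))
    return np.c_[x+c*L[:,0]-s*L[:,1],y+s*L[:,0]+c*L[:,1],L[:,2]]
def bar(p,th,B): # B: along,y,normal
    B=np.atleast_2d(np.array(B,float));c,s=np.cos(th),np.sin(th)
    return lamp(p,np.c_[B[:,0]*c-B[:,2]*s,B[:,1],190+B[:,0]*s+B[:,2]*c])
def tc(u): return (np.array(u,float)+.5)/3.4-.5+[250,120]
def sc(u): return (np.array(u,float)+.5)/3.1-.5+[190,80]
E
python3 - <<'E'
from h import *
# rivets
rt=tc([(350,350),(395,205),(705,300),(662,447)]) # +x+y? 
W=np.array([onz("top",u,23) for u in rt]);print(W.round(1))
rs=sc([(310,435),(300,510),(47,506),(70,431)]);W2=np.array([onz("scene",u,23) for u in rs]);print(W2.round(1))
for w in (W,W2):
    d=(w[0]+w[1]-w[2]-w[3]);a=np.arctan2(d[1],d[0]);m=w.mean(0)
    print("yaw",a,"post",m+60*np.array([np.cos(a),np.sin(a),0]), np.linalg.norm(w[0]-w[3]),np.linalg.norm(w[0]-w[1]))
# pavilion base disc
print("tt top",onz("top",tc((120,215)),20)," scene",onz("scene",sc((502,475)),20),"pav top scene",onz("scene",sc((503,418)),73),"top",onz("top",tc((117,207)),73))
E
```

```text
[[ 530.   -16.8   23. ]
 [ 609.9  -41.4   23. ]
 [ 558.7 -213.1   23. ]
 [ 477.8 -188.6   23. ]]
[[ 533.1  -16.8   23. ]
 [ 612.2  -41.8   23. ]
 [ 559.8 -214.4   23. ]
 [ 479.5 -189.8   23. ]]
yaw 1.2783931939019237 post [561.38126436 -57.51993266  23.        ] 179.57437602340582 83.53894644685121
yaw 1.273235111892997 post [563.74091049 -58.3326142   23.        ] 181.1068225548475 82.91558330053346
tt top [603.40147701 109.75732535  20.        ]  scene [611.9102088  107.48385822  20.        ] pav top scene [611.80556707 106.5765091   73.        ] top [602.77454955 108.47823908  73.        ]
```

```bash
python3 - <<'E'
from h import *
p=[562.5,-58,1.2755]
# head angle: points in top crop: far-end top corners; scene crop
obs=[("top",tc((122,68)),(230,-21,9)),("top",tc((80,168)),(230,21,9)),("top",tc((352,170)),(100,-21,9)),("top",tc((328,263)),(100,21,9)),
("scene",sc((490,36)),(230,21,9)),("scene",sc((511,75)),(230,-21,-9)),("scene",sc((365,205)),(100,-21,-9)),("scene",sc((345,178)),(100,-21,9))]
f=lambda q:np.concatenate([(proj(n,bar(q,q[3],B))[0]-u) for n,u,B in obs]+[[(q[0]-p[0])/3,(q[1]-p[1])/3,(q[2]-p[2])*100]])
r=least_squares(f,p+[.7]);print(r.x,r.fun.round(1))
# disc ellipse fit scene
def circ(n,img,lo,hi,box):
    hsv=cv2.cvtColor(img,cv2.COLOR_BGR2HSV)
    x0,y0,x1,y1=box;print(hsv[y0:y1:4,x0:x1:4,:].reshape(-1,3)[:0])
    return hsv
for n,c in (("top",(285,185)),("scene",(352,233))):
    im=cv2.imread(f"pics/{n}0.png");x,y=c
    cv2.imwrite(f"pics/z{n}.png",cv2.resize(im[y-28:y+28,x-28:x+28],None,fx=10,fy=10,interpolation=cv2.INTER_CUBIC))
a,b=[cv2.imread(f"pics/z{n}.png") for n in("top","scene")]
# overlay predicted circle candidates
for im,n,c in((a,"top",(285,185)),(b,"scene",(352,233))):
  for k,(cx,cy) in enumerate(((606,108.5),)):
    t=np.linspace(0,6.28,60)
    for z in(0,20):
      q=proj(n,np.c_[cx+40*np.cos(t),cy+40*np.sin(t),z+0*t]);q=((q-np.array(c)+28+.5)*10-.5).astype(int)
      cv2.polylines(im,[q.reshape(-1,1,2)],False,(0,255,0) if z else (255,255,0),1)
cv2.imwrite("pics/zz.png",cv2.resize(np.hstack([a,b]),None,fx=.71,fy=.71))
E
```

```text
[561.20676501 -54.11800595   1.27501657   0.78331113] [ 1.4 -1.1  3.2  2.3  0.1  0.2 -1.8  1.6  2.  -2.2  2.4  1.4  0.5  1.8
  0.2  4.8 -0.4  1.3 -0. ]
```

View pics/zz.png

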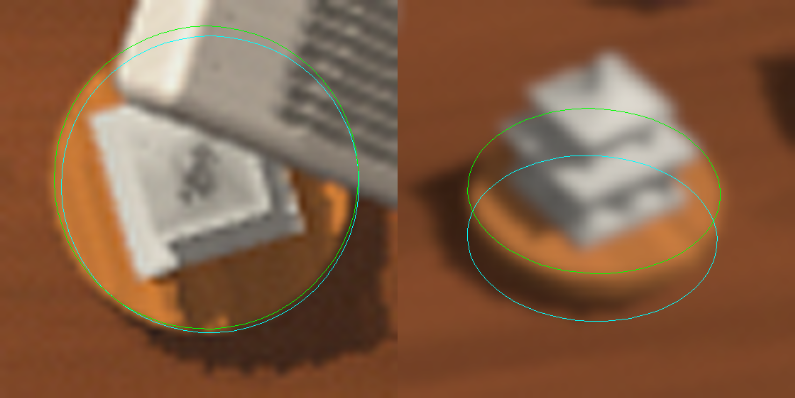

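```bash
cat >> h.py <<'E'
P=[562.,-58.,1.2755]
def go(*targets):
    s=read_state();Rw=R.from_quat(s["ee_rot"]).as_matrix()
    yaw=np.degrees(np.arctan2(Rw[1,0],Rw[0,0]))
    print("now",s["position"].round(1),"xaxis",round(yaw,2),"tilt",Rw[:,2].round(3),"F",s["contact_force"].round(1),"w",round(s["gripper_width"],1),"t",s["clock"])
    for t in targets: print(np.round(t,1),"->",(Rw.T@(np.array(t)-s["position"])/1000).round(4))
    d=(yaw-(np.degrees(P[2])-180)+180)%360-180; print("yaw needed",round(d,2))
E
python3 - <<'E'
from h import *
go([430,250,230],[420,0,230],lamp(P,[[-120,65,120]])[0],lamp(P,[[-120,65,47]])[0])
E
```

```text
now [278.8 558.9 230.5] xaxis -26.52 tilt [-0.001 -0.002 -1.   ] F [ 0.2 -0.2  0.5] w 85.8 t 0.15
[430 250 230] -> [0.2732 0.2088 0.0009]
[420   0 230] -> [0.3759 0.437  0.0013]
[ 464.9 -153.9  120. ] -> [0.4848 0.5545 0.1115]
[ 464.9 -153.9   47. ] -> [0.4848 0.5543 0.1845]
yaw needed 80.39
```

>>> {"fn": "send_rows", "kwargs": {
  "translation": [
    [0.273,0.209,0],
    [0.273,0.209,0],
    [0.273,0.209,0],
    [0.273,0.209,0],
    [0.273,0.209,0],
    [0.273,0.209,0],
    [0.273,0.209,0],
    [0.376,0.437,0],
    [0.376,0.437,0],
    [0.376,0.437,0],
    [0.376,0.437,0],
    [0.376,0.437,0]
  ],
  "yaw": [8,16,24,32,40,48,56,64,72,80.4,80.4,80.4],
  "fingers": [255,255,255,255,255,255,255,255,255,255,255,255]
}}

```text
clock: 1.35
position: [419.4, -1.7, 231.3]
ee_rot: [-0.596, 0.803, -0.0, -0.001]
contact_force: [0.4, -0.2, 0.8]
gripper_width: 0.2
```

```bash
python3 - <<'E'
from h import *
go(lamp(P,[[-120,65,180]])[0],lamp(P,[[-120,65,120]])[0],lamp(P,[[-120,50,47]])[0])
E
```

```text
now [419.4  -1.7 231.3] xaxis -106.89 tilt [-0.    -0.001 -1.   ] F [ 0.4 -0.2  0.8] w 0.2 t 1.35
[ 464.9 -153.9  180. ] -> [ 0.1323 -0.0877  0.0515]
[ 464.9 -153.9  120. ] -> [ 0.1322 -0.0877  0.1115]
[ 479.2 -158.3   47. ] -> [ 0.1321 -0.1027  0.1845]
yaw needed 0.03
```

>>> {"fn": "send_rows", "kwargs": {
  "translation": [
    [0.132,-0.088,0.05],
    [0.132,-0.088,0.05],
    [0.132,-0.088,0.05],
    [0.132,-0.088,0.05],
    [0.132,-0.088,0.11],
    [0.132,-0.088,0.11],
    [0.132,-0.088,0.11]
  ],
  "yaw": [0,0,0,0,0,0,0],
  "fingers": [255,255,255,255,255,255,255]
}}

```text
clock: 2.05
position: [463.6, -153.8, 120.0]
ee_rot: [-0.596, 0.803, 0.001, -0.003]
contact_force: [0.8, -0.3, -0.5]
gripper_width: 0.0
```

```bash
python3 - <<'E'
from h import *
s=read_state()
w=get_image("wrist");
q=proj("wrist",lamp(P,[[-120,9.75,59.5],[-120,0,31],[-165,55,22],[-165,-55,22]]),s);print(q.round())
for u in q: cv2.circle(w,tuple(int(v) for v in u),3,(0,255,0),1)
cv2.imwrite("pics/w1.png",w)
q=proj("top",lamp(P,[[-120,9.75,59.5],[-120,0,31]]));print(q)
go(lamp(P,[[-120,50,46]])[0],lamp(P,[[-120,0,46]])[0])
E
```

```text
[[237. 223.]
 [233. 209.]
 [308. 144.]
 [154. 145.]]
[[439.13495379 229.62289818]
 [436.85536209 224.59198883]]
now [ 465.3 -153.6  121.8] xaxis -106.82 tilt [-0.001 -0.002 -1.   ] F [-0.1  0.2  1.2] w -0.3 t 2.1
[ 479.2 -158.3   46. ] -> [ 0.0002 -0.0148  0.0758]
[ 527.1 -172.8   46. ] -> [ 0.0003 -0.0648  0.0758]
yaw needed 0.1
```

View pics/w1.png

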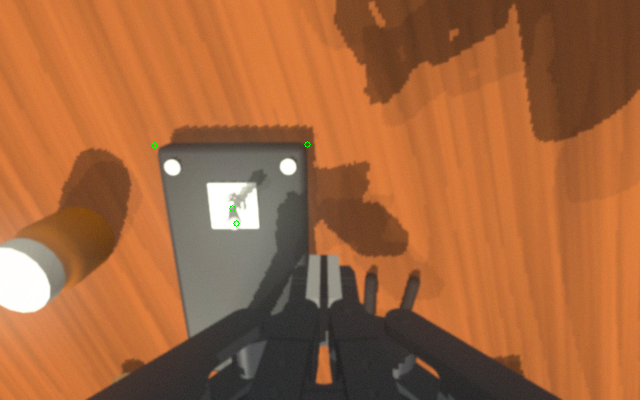

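The wrist view shows the toggle at (235,210) on its white plate. The closed fingertips at (323,260) are on the lever's +y side, and the projections agree with the picture.

>>> {"fn": "send_rows", "kwargs": {
  "translation": [
    [0,-0.014,0.04],
    [0,-0.015,0.075],
    [0,-0.015,0.075],
    [0,-0.025,0.075],
    [0,-0.035,0.075],
    [0,-0.04,0.075],
    [0,-0.045,0.075],
    [0,-0.045,0.075]
  ],
  "yaw": [0,0,0,0,0,0,0,0],
  "fingers": [255,255,255,255,255,255,255,255]
}}

```text
clock: 2.9
position: [510.6, -166.9, 50.5]
ee_rot: [-0.597, 0.803, -0.002, 0.001]
contact_force: [-2.7, 2.7, 14.2]
gripper_width: -0.3
```

```bash
python3 - <<'E'
from h import *
s=read_state()
go(lamp(P,[[-120,10,46]])[0])
cv2.imwrite("pics/w2.png",get_image("wrist"))
E
```

```text
now [ 510.6 -166.9   50.5] xaxis -106.74 tilt [ 0.003 -0.003 -1.   ] F [-2.7  2.7 14.2] w -0.3 t 2.9
[ 517.5 -169.9   46. ] -> [ 0.0009 -0.0075  0.0045]
yaw needed 0.18
```

View pics/w2.png

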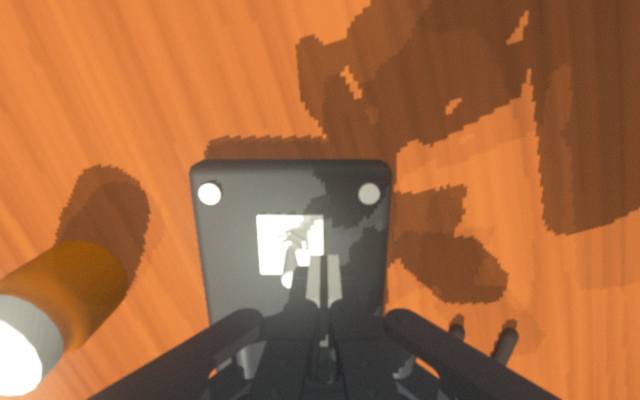

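The lever now leans to the left, from base (300,245) to tip (287,282), and the fingers touch its right side. The upward force suggests the fingertips are rubbing on it, so I'll push a little further at a slightly higher level.

>>> {"fn": "send_rows", "kwargs": {
  "translation": [
    [0,-0.003,0],
    [0,-0.006,0]
  ],
  "yaw": [0,0],
  "fingers": [255,255]
}}

```text
clock: 3.15
position: [518.1, -168.8, 52.5]
ee_rot: [-0.597, 0.802, -0.004, 0.002]
contact_force: [0.0, -0.5, -0.3]
gripper_width: -0.0
```

```bash
python3 - <<'E'
from h import *
go(lamp(P,[[-120,10,46]])[0])
cv2.imwrite("pics/w3.png",get_image("wrist")[150:350,200:440].repeat(3,0).repeat(3,1))
E
```

```text
now [ 518.1 -168.8   52.5] xaxis -106.72 tilt [ 0.008 -0.003 -1.   ] F [ 0.  -0.5 -0.3] w -0.0 t 3.15
[ 517.5 -169.9   46. ] -> [0.0012 0.0003 0.0065]
yaw needed 0.2
```

View pics/w3.png

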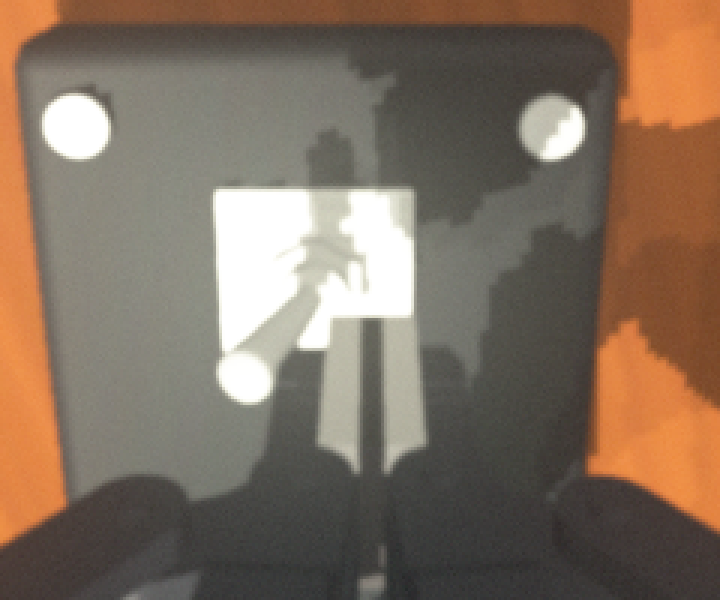

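The lever has snapped to the -y (on) side and the contact force is zero. I'm retreating up and back, then moving above the head.

```bash
python3 - <<'E'
from h import *
go(lamp(P,[[-120,60,60]])[0],lamp(P,[[-120,60,430]])[0],lamp(P,[[150,60,430]])[0],lamp(P,[[145,0,430]])[0])
E
```

```text
now [ 518.2 -168.9   51.8] xaxis -106.73 tilt [ 0.007 -0.003 -1.   ] F [0.4 0.8 0.2] w -0.2 t 3.2
[ 469.7 -155.3   60. ] -> [ 0.001   0.0503 -0.0086]
[ 469.7 -155.3  430. ] -> [ 0.0013  0.0473 -0.3786]
[548.3 103.  430. ] -> [-0.2687  0.0464 -0.3788]
[604.2  80.7 430. ] -> [-0.2635 -0.0135 -0.3783]
yaw needed 0.19
```

>>> {"fn": "send_rows", "kwargs": {
  "translation": [
    [0,0.049,0],
    [0,0.049,-0.04],
    [0,0.049,-0.38],
    [0,0.049,-0.38],
    [0,0.049,-0.38],
    [0,0.049,-0.38],
    [0,0.049,-0.38],
    [0,0.049,-0.38],
    [0,0.049,-0.38],
    [0,0.049,-0.38]
  ],
  "yaw": [0,0,0,0,0,0,0,0,0,0],
  "fingers": [255,255,255,255,255,255,255,255,255,255]
}}

```text
clock: 4.2
position: [470.0, -154.5, 438.1]
ee_rot: [-0.597, 0.803, -0.008, 0.007]
contact_force: [-0.1, 0.4, -0.6]
gripper_width: 0.2
```

```bash
python3 - <<'E'
from h import *
go(lamp(P,[[-120,60,430]])[0],lamp(P,[[150,60,430]])[0],lamp(P,[[140,0,430]])[0],lamp(P,[[140,0,350]])[0])
w=get_image("wrist");t=get_image("top")
cv2.imwrite("pics/w4.png",w);cv2.imwrite("pics/t4.png",cv2.resize(t[120:270,250:480],None,fx=3.4,fy=3.4,interpolation=cv2.INTER_CUBIC))
E
```

```text
now [ 470.  -154.5  438.1] xaxis -106.75 tilt [ 0.02  -0.005 -1.   ] F [-0.1  0.4 -0.6] w 0.2 t 4.2
[ 469.7 -155.3  430. ] -> [0.001  0.0003 0.0081]
[548.3 103.  430. ] -> [-0.269  -0.0005  0.0083]
[602.7  75.9 430. ] -> [-0.2589 -0.0605  0.0095]
[602.7  75.9 350. ] -> [-0.2588 -0.0588  0.0895]
yaw needed 0.17
```

View pics/w4.png

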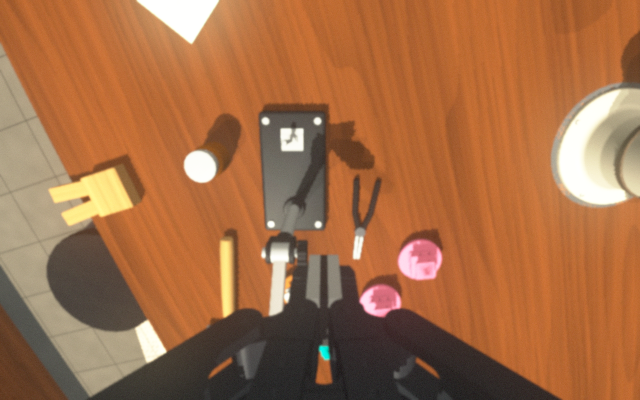

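View pics/t4.png

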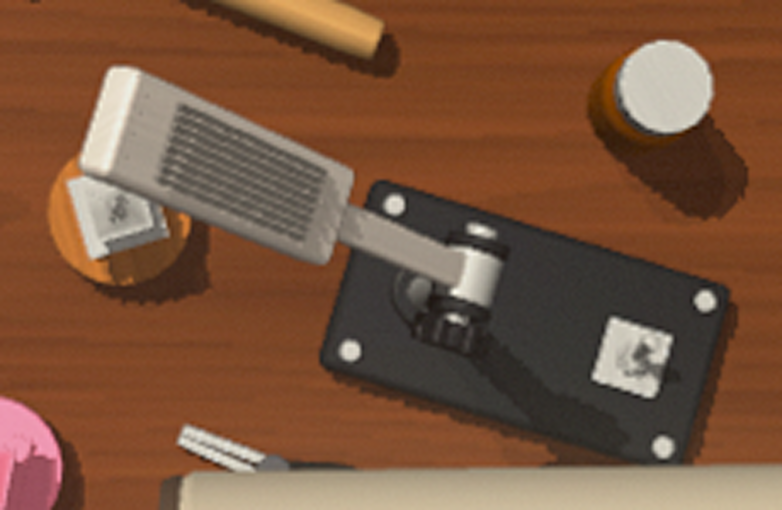

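The toggle lever now leans to the other side in the top view, at crop (640,352), so it's on. Moving above the head.

>>> {"fn": "send_rows", "kwargs": {
  "translation": [
    [-0.269,0,0.005],
    [-0.269,0,0.005],
    [-0.269,0,0.005],
    [-0.269,0,0.005],
    [-0.269,0,0.005],
    [-0.269,0,0.005],
    [-0.259,-0.06,0.01],
    [-0.259,-0.06,0.01],
    [-0.259,-0.06,0.01]
  ],
  "yaw": [0.2,0.2,0.2,0.2,0.2,0.2,0.2,0.2,0.2],
  "fingers": [255,255,255,255,255,255,255,255,255]
}}

```text
clock: 5.2
position: [601.6, 76.3, 419.1]
ee_rot: [-0.594, 0.804, -0.003, 0.0]
contact_force: [0.4, -0.2, 0.4]
gripper_width: 0.3
```

```bash
python3 - <<'E'
from h import *
go(*[lamp(P,[[140,0,z]])[0] for z in (365,345,300,220)])
cv2.imwrite("pics/w5.png",get_image("wrist"))
E
```

```text
now [601.6  76.3 419.1] xaxis -107.07 tilt [ 0.003 -0.004 -1.   ] F [ 0.4 -0.2  0.4] w 0.3 t 5.2
[602.7  75.9 365. ] -> [-0.0002 -0.001   0.0541]
[602.7  75.9 345. ] -> [-0.0002 -0.0009  0.0741]
[602.7  75.9 300. ] -> [-0.0004 -0.0007  0.1191]
[602.7  75.9 220. ] -> [-0.0006 -0.0003  0.1991]
yaw needed -0.15
```

View pics/w5.png

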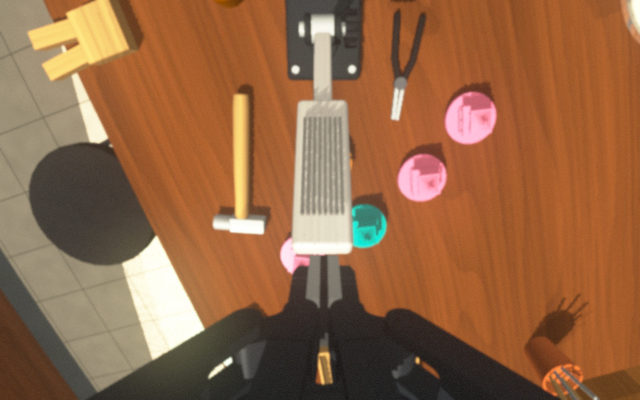

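The head is at (323,175), centred under the fingers. Now I press down, stopping well short at first.

>>> {"fn": "send_rows", "kwargs": {
  "translation": [
    [0,-0.001,0.045],
    [0,-0.001,0.055],
    [0,-0.001,0.065],
    [0,-0.001,0.075],
    [0,-0.001,0.085],
    [0,-0.001,0.095],
    [0,-0.001,0.105]
  ],
  "yaw": [0,0,0,0,0,0,0],
  "fingers": [255,255,255,255,255,255,255]
}}

```text
clock: 5.95
position: [602.7, 75.8, 315.9]
ee_rot: [-0.595, 0.804, -0.004, 0.002]
contact_force: [0.1, -0.7, 2.1]
gripper_width: 0.1
```

```bash
python3 - <<'E'
from h import *
go(lamp(P,[[140,0,220]])[0])
cv2.imwrite("pics/w6.png",get_image("wrist"))
E
```

```text
now [602.7  75.8 315.9] xaxis -107.04 tilt [ 0.007 -0.003 -1.   ] F [ 0.1 -0.7  2.1] w 0.1 t 5.95
[602.7  75.9 220. ] -> [-0.0002  0.0008  0.0959]
yaw needed -0.12
```

View pics/w6.png

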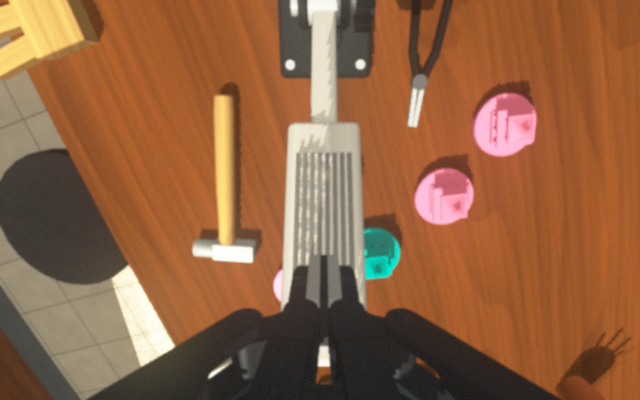

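The fingers press on the back of the head near (323,262), centred, with about 2 N. Continuing down to z ≈ 218, still above the target.

>>> {"fn": "send_rows", "kwargs": {
  "translation": [
    [0,0,0.012],
    [0,0,0.024],
    [0,0,0.036],
    [0,0,0.048],
    [0,0,0.06],
    [0,0,0.072],
    [0,0,0.084],
    [0,0,0.092],
    [0,0,0.097],
    [0,0,0.098]
  ],
  "yaw": [0,0,0,0,0,0,0,0,0,0],
  "fingers": [255,255,255,255,255,255,255,255,255,255]
}}

```text
clock: 7.0
position: [601.8, 75.4, 214.5]
ee_rot: [-0.594, 0.804, -0.002, -0.0]
contact_force: [0.5, 0.5, 0.7]
gripper_width: -0.1
```

```bash
python3 - <<'E'
from h import *
go(lamp(P,[[140,0,206]])[0])
cv2.imwrite("pics/w7.png",get_image("wrist"));cv2.imwrite("pics/s7.png",cv2.resize(get_image("scene")[80:270,190:380],None,fx=3.1,fy=3.1,interpolation=cv2.INTER_CUBIC))
E
```

```text
now [601.8  75.4 214.5] xaxis -107.06 tilt [ 0.002 -0.004 -1.   ] F [0.5 0.5 0.7] w -0.1 t 7.0
[602.7  75.9 206. ] -> [-0.0008 -0.0007  0.0085]
yaw needed -0.14
```

View pics/s7.png

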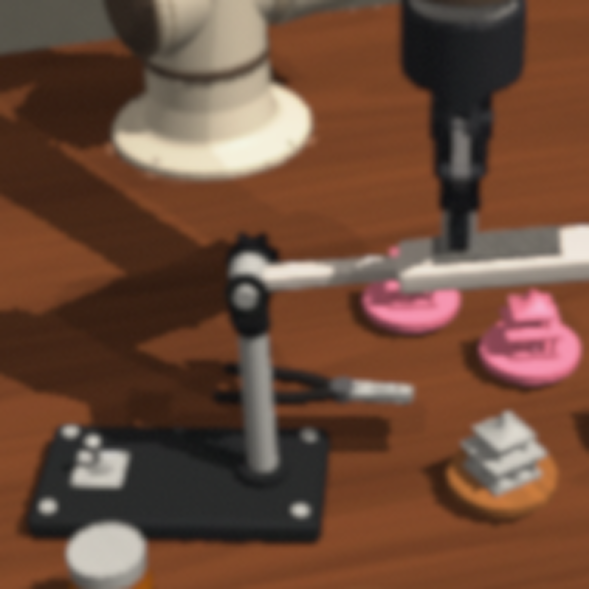

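The toggle now leans to -y (on) and the head is nearly level, estimated at 0.10. I'll lift off and step aside to measure the head and turntable without the arm in the way.

>>> {"fn": "send_rows", "kwargs": {
  "translation": [
    [0,0,-0.04],
    [0,0,-0.08],
    [0,0.05,-0.1],
    [0,0.1,-0.1],
    [0,0.15,-0.1],
    [0,0.15,-0.1]
  ],
  "yaw": [0,0,0,0,0,0],
  "fingers": [255,255,255,255,255,255]
}}

```text
clock: 7.7
position: [453.5, 119.3, 315.1]
ee_rot: [-0.596, 0.803, -0.002, -0.001]
contact_force: [0.9, 0.2, 0.5]
gripper_width: -0.0
```

```bash
python3 - <<'E'
from h import *
s=read_state();print(s["position"],s["ee_rot"].tolist())
w,t,c=[get_image(n) for n in("wrist","top","scene")]
cv2.imwrite("pics/w8.png",w);cv2.imwrite("pics/t8raw.png",t);cv2.imwrite("pics/s8raw.png",c)
cv2.imwrite("pics/t8.png",cv2.resize(t[120:270,250:480],None,fx=3.4,fy=3.4,interpolation=cv2.INTER_CUBIC))
cv2.imwrite("pics/s8.png",cv2.resize(c[120:260,240:400],None,fx=4,fy=4,interpolation=cv2.INTER_CUBIC))
E
```

```text
[453.45509665 119.31788391 315.13171851] [-0.5955346703408886, 0.8033277277476375, -0.0015918236426013413, -0.000695953502586177]
```

View pics/w8.png

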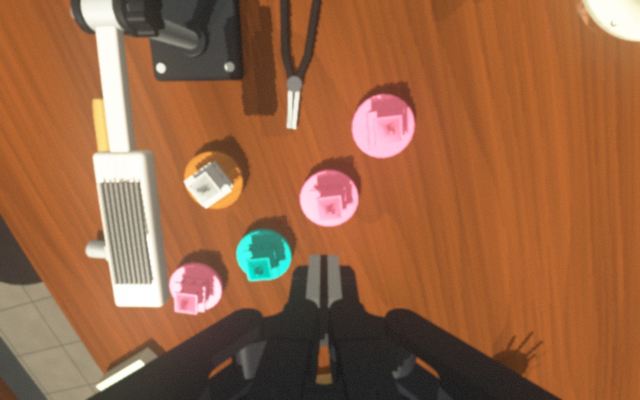

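View pics/t8.png

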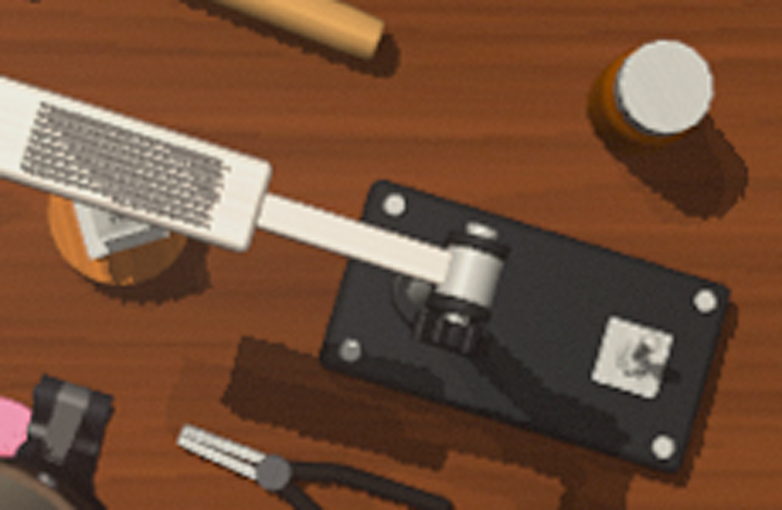

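View pics/s8.png

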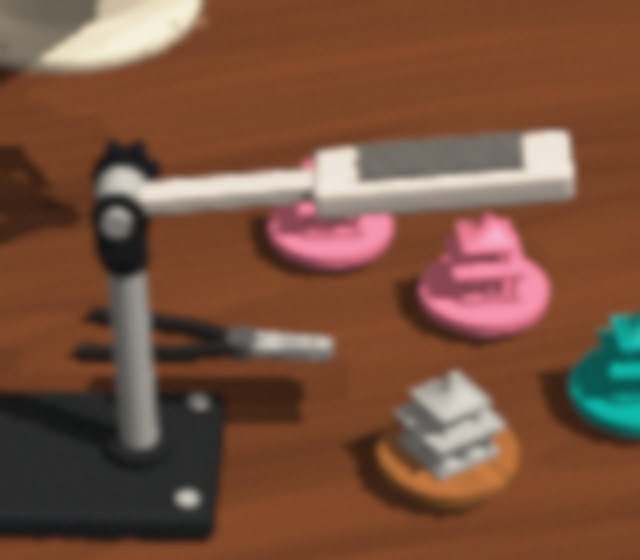

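```bash
cat > fit.py <<'E'
from h import *
from scipy.optimize import minimize
S8={"position":np.array([453.455,119.318,315.132]),"ee_rot":np.array([-0.59553467,0.80332773,-0.00159182,-0.00069595])}
t=np.linspace(0,2*np.pi,48,endpoint=False)
def tt(n,img,box,st=None,g=(606,108.5)):
    hsv=cv2.cvtColor(img,cv2.COLOR_BGR2HSV).astype(int)
    x0,y0,x1,y1=box
    m=(hsv[...,1]>150)&(hsv[...,2]>HV[n])&(hsv[...,0]>8)&(hsv[...,0]<20)
    M=np.zeros(m.shape,np.uint8);M[y0:y1,x0:x1]=m[y0:y1,x0:x1]
    k,l,stt,_=cv2.connectedComponentsWithStats(M);b=1+np.argmax(stt[1:,4]);M=(l==b).astype(np.uint8)
    ys,xs=np.nonzero(M);H=cv2.convexHull(np.c_[xs,ys].astype(np.float32))[:,0]
    return M,H
E
python3 - <<'E'
from fit import *
for n,f,c,h in(("wrist","w8",(213,180),35),("top","t8raw",(285,185),28),("scene","s8raw",(352,233),28)):
    im=cv2.imread(f"pics/{f}.png");x,y=c
    hsv=cv2.cvtColor(im,cv2.COLOR_BGR2HSV)
    im2=cv2.resize(im[y-h:y+h,x-h:x+h],(400,400),interpolation=cv2.INTER_CUBIC)
    k=400/(2*h);t=np.linspace(0,6.28,60)
    for z,col in((0,(255,255,0)),(20,(0,255,0))):
        q=proj(n,np.c_[606+40*np.cos(t),108.5+40*np.sin(t),z+0*t],S8);q=((q-np.array(c)+h+.5)*k-.5).astype(int)
        cv2.polylines(im2,[q.reshape(-1,1,2)],True,col,1)
    cv2.imwrite(f"pics/o_{n}.png",im2)
a=np.hstack([cv2.imread(f"pics/o_{n}.png") for n in("wrist","scene")]);cv2.imwrite("pics/o1.png",a)
print(proj("wrist",lamp(P,[[33,42,23],[33,-42,23]]),S8), [onz("top",tc(u),23).round(1) for u in((350,350),(395,205))])
print(lamp(P,[[30,41.5,23],[30,-41.5,23]]).round(1))
E
```

```text
[[230.23553681  68.77014755]
 [161.73710905  69.71445498]] [array([530. , -16.8,  23. ]), array([609.9, -41.4,  23. ])]
[[531.  -17.2  23. ]
 [610.4 -41.4  23. ]]
```

View pics/o1.png

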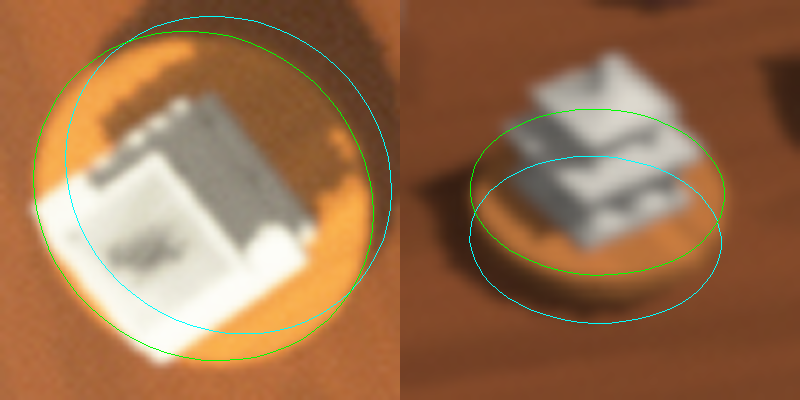

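```bash
python3 - <<'E'
from fit import *
im=cv2.imread("pics/w8.png")
o=lamp(P,[[30,41.5,23],[30,-41.5,23],[45,55,22],[45,-55,22]])
for u in proj("wrist",o,S8): cv2.drawMarker(im,tuple(np.round(u).astype(int).tolist()),(0,255,0),0,5,1)
L=[(b,y,9) for b,y in((100,21),(100,-21),(230,21),(230,-21))]
for th,col in((.05,(0,0,255)),(.1,(255,255,0))):
  for u in proj("wrist",bar(P,th,L),S8): cv2.drawMarker(im,tuple(np.round(u).astype(int).tolist()),col,0,5,1)
cv2.imwrite("pics/w8c.png",cv2.resize(im[0:320,60:300],(480,640)[::1],interpolation=cv2.INTER_CUBIC)[:600])
c=cv2.imread("pics/s8raw.png")
c=cv2.resize(c[120:200,240:400],None,fx=5,fy=5,interpolation=cv2.INTER_CUBIC)
for th,col in((.05,(0,0,255)),(.1,(255,255,0))):
  for u in proj("scene",bar(P,th,L+[(100,-21,-9),(230,-21,-9),(0,0,0)])): 
    u=(u-[240,120]+.5)*5-.5;cv2.drawMarker(c,tuple(np.round(u).astype(int).tolist()),col,0,9,1)
cv2.imwrite("pics/s8c.png",c)
E
```

```text
(no output)
```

View pics/w8c.png

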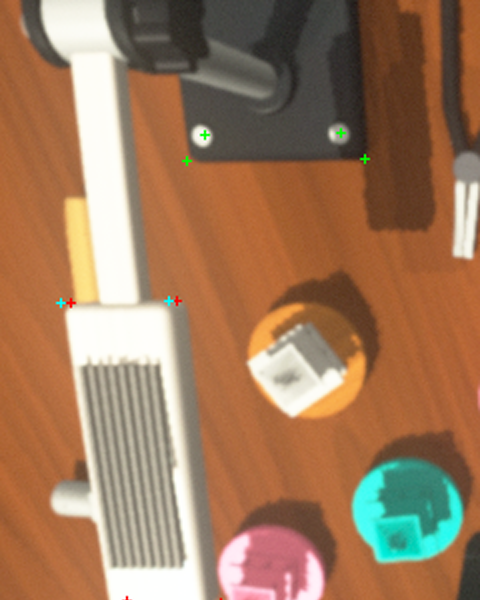

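View pics/s8c.png

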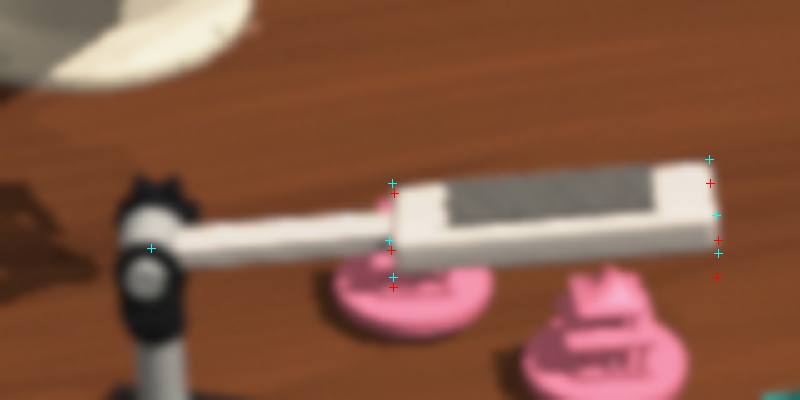

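The projected model matches the foot screws and the disc within about 1 px. The head angle comes out at ≈0.09–0.10 from the scene edge slopes, the wrist view gives about 0.07, and the contact height suggests 0.10. With the pavilion at lamp x ≈ 172, the target angle is ≈0.049, so the contact height should be ≈206.5. Going back to press.

```bash
python3 - <<'E'
from h import *
go(*[lamp(P,[[140,0,z]])[0] for z in (315,222,206.5)])
E
```

```text
now [458.1 119.6 315. ] xaxis -107.02 tilt [ 0.003 -0.004 -1.   ] F [-0.3 -0.3  0.2] w 0.3 t 7.85
[602.7  75.9 315. ] -> [-0.0006 -0.1511  0.0006]
[602.7  75.9 222. ] -> [-0.0009 -0.1507  0.0935]
[602.7  75.9 206.5] -> [-0.0009 -0.1507  0.109 ]
yaw needed -0.1
```

>>> {"fn": "send_rows", "kwargs": {
  "translation": [
    [0,-0.05,0],
    [0,-0.1,0],
    [0,-0.151,0],
    [0,-0.151,0],
    [0,-0.151,0.04],
    [0,-0.151,0.08],
    [0,-0.151,0.09],
    [0,-0.151,0.095],
    [0,-0.151,0.099],
    [0,-0.151,0.101],
    [0,-0.151,0.102],
    [0,-0.151,0.102]
  ],
  "yaw": [0,0,0,0,0,0,0,0,0,0,0,0],
  "fingers": [255,255,255,255,255,255,255,255,255,255,255,255]
}}

```text
clock: 9.05
position: [603.1, 75.2, 214.6]
ee_rot: [-0.595, 0.804, -0.003, 0.001]
contact_force: [-0.9, 0.2, 0.1]
gripper_width: 0.6
```

```bash
python3 - <<'E'
from h import *
Z=[]
for i in range(3):
    s=read_state();Z.append((s["position"][2],*s["contact_force"].round(1)));get_image("top")
print(Z);go(lamp(P,[[140,0,206.5]])[0])
E
```

```text
[(np.float64(214.60166563346408), np.float64(-0.9), np.float64(0.2), np.float64(0.1)), (np.float64(214.56637812038053), np.float64(-0.4), np.float64(0.6), np.float64(1.0)), (np.float64(214.51799037596695), np.float64(-0.0), np.float64(1.4), np.float64(1.5))]
now [603.2  75.2 214.5] xaxis -107.01 tilt [ 0.004 -0.004 -1.   ] F [0.7 0.4 1.1] w -0.2 t 9.2
[602.7  75.9 206.5] -> [-0.0006  0.0007  0.008 ]
yaw needed -0.09
```

>>> {"fn": "send_rows", "kwargs": {
  "translation": [
    [0,0,0.002],
    [0,0,0.004],
    [0,0,0.006],
    [0,0,0.007],
    [0,0,0.008],
    [0,0,0.008]
  ],
  "yaw": [0,0,0,0,0,0],
  "fingers": [255,255,255,255,255,255]
}}

```text
clock: 9.8
position: [603.4, 75.2, 206.4]
ee_rot: [-0.595, 0.804, -0.003, 0.001]
contact_force: [1.2, 1.0, 2.6]
gripper_width: 0.1
```

```bash
python3 - <<'E'
from h import *
Z=[]
for i in range(3):
    s=read_state();Z.append((s["position"][2].round(2),*s["contact_force"].round(1)));get_image("top")
print(Z)
E
```

```text
[(np.float64(206.39), np.float64(1.2), np.float64(1.0), np.float64(2.6)), (np.float64(206.4), np.float64(-0.0), np.float64(1.2), np.float64(1.5)), (np.float64(206.43), np.float64(1.0), np.float64(1.4), np.float64(0.6))]
```

z = 206.4 in contact at about 2 N. Lifting off and checking from the side.

>>> {"fn": "send_rows", "kwargs": {
  "translation": [
    [0,0,-0.04],
    [0,0,-0.08],
    [0,0.05,-0.1],
    [0,0.1,-0.1],
    [0,0.15,-0.1],
    [0,0.2,-0.1],
    [0,0.2,-0.1],
    [0,0.2,-0.1]
  ],
  "yaw": [0,0,0,0,0,0,0,0],
  "fingers": [255,255,255,255,255,255,255,255]
}}

```text
clock: 10.75
position: [410.5, 133.8, 305.6]
ee_rot: [-0.596, 0.803, -0.003, 0.001]
contact_force: [1.3, 0.7, 0.2]
gripper_width: 0.2
```

```bash
python3 - <<'E'
from fit import *
get_image("top")
s=read_state();w=get_image("wrist")
c=get_image("scene");t=get_image("top")
np.save("s9.npy",np.r_[s["position"],s["ee_rot"]])
cv2.imwrite("pics/w9raw.png",w);cv2.imwrite("pics/s9raw.png",c);cv2.imwrite("pics/t9raw.png",t)
L=[(b,y,9) for b,y in((100,21),(100,-21),(230,21),(230,-21))]
Lb=L+[(100,-21,-9),(230,-21,-9),(100,21,-9),(230,21,-9)]
c=cv2.resize(c[120:240,240:400],None,fx=5,fy=5,interpolation=cv2.INTER_CUBIC)
w=cv2.resize(w[:320,0:300],None,fx=1.85,fy=1.85,interpolation=cv2.INTER_CUBIC)
for th,col in((.0,(0,0,255)),(.05,(0,255,0)),(.1,(255,255,0))):
  for u in proj("scene",bar(P,th,Lb[:6]+[(0,0,0)])):
    u=(u-[240,120]+.5)*5-.5;cv2.drawMarker(c,tuple(np.round(u).astype(int).tolist()),col,0,9,1)
  for u in proj("wrist",bar(P,th,Lb),s):
    u=(u+.5)*1.85-.5;cv2.drawMarker(w,tuple(np.round(u).astype(int).tolist()),col,0,9,1)
cv2.imwrite("pics/s9.png",c);cv2.imwrite("pics/w9.png",w)
E
```

```text
(no output)
```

View pics/s9.png

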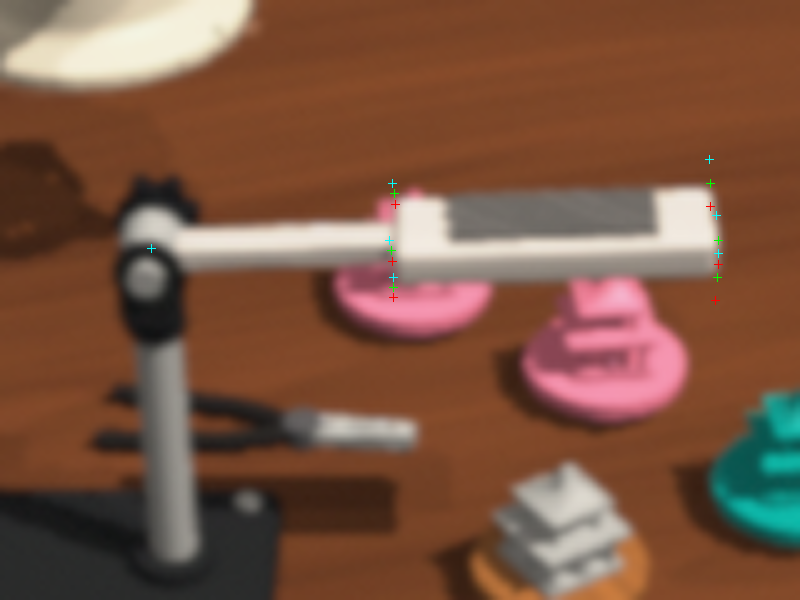

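View pics/w9.png

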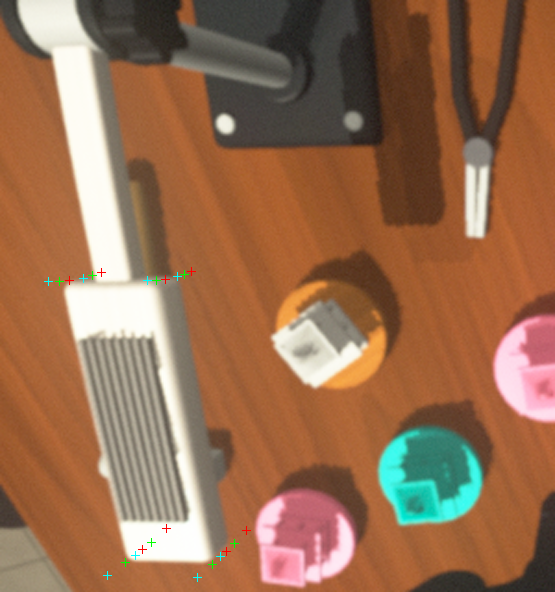

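Head edges lie on the 0.05 model markers in the scene view (top edge y ≈ 198→187). The wrist's far corners at (127,560) and (215,560) agree. I'll check it with a sub-pixel line fit.

```bash
python3 - <<'E'
from fit import *
g=cv2.imread("pics/s9raw.png").astype(float)
b0=g[...,0] # blue: head bright, wood dark
def edges(u0,u1,v0,v1,sgn):
    out=[]
    for u in range(u0,u1):
        d=np.diff(b0[v0:v1,u])*sgn; d[d<0]=0; k=np.argmax(d); i=np.arange(max(0,k-2),min(len(d),k+3)); out.append((u,v0+.5+(d[i]*i).sum()/d[i].sum()))
    return np.array(out)
def rob(E):
    p=np.polyfit(E[:,0],E[:,1],1)
    for _ in range(5):
        r=E[:,1]-np.polyval(p,E[:,0]);k=abs(r)<max(.25,1.5*np.median(abs(r)));p=np.polyfit(E[k,0],E[k,1],1)
    return p,k.sum()
top=edges(325,380,152,166,1);bot=edges(325,380,168,182,-1)
for nm,E,(y,n) in(("top",top,(21,9)),("bot",bot,(-21,-9))):
    p,k=rob(E);um=352
    res=[]
    for th in np.linspace(-.05,.15,41):
        q=proj("scene",bar(P,th,[(b,y,n) for b in np.linspace(110,220,12)]));m=np.polyfit(q[:,0],q[:,1],1);res.append((th,m[0],np.polyval(m,um)))
    res=np.array(res)
    print(nm,k,"slope th",np.interp(-p[0],-res[::1,1],res[:,0]),"height th",np.interp(-np.polyval(p,um),-res[:,2],res[:,0]))
# wrist edges of turntable: mask-hull fit
v=np.load("s9.npy");st={"position":v[:3],"ee_rot":v[3:]}
im=cv2.imread("pics/w9raw.png");hsv=cv2.cvtColor(im,cv2.COLOR_BGR2HSV)
q=proj("wrist",[[606,108.5,20]],st)[0].astype(int);print(q,hsv[q[1]+18,q[0]+12],hsv[q[1]+40,q[0]+40])
c=cv2.resize(im[q[1]-40:q[1]+40,q[0]-40:q[0]+40],(560,560),interpolation=cv2.INTER_CUBIC)
for cx,cy,col in((606,108.5,(0,255,0)),):
  for z in (20,):
    u=proj("wrist",np.c_[cx+40*np.cos(t),cy+40*np.sin(t),z+0*t],st);u=((u-q+40+.5)*7-.5).astype(int)
    cv2.polylines(c,[u.reshape(-1,1,2)],True,col,1)
cv2.imwrite("pics/tt9.png",c)
print(proj("wrist",lamp(P,[[30,41.5,23],[30,-41.5,23]]),st))
E
```

```text
top 43 slope th 0.03992877019762489 height th 0.045236582905370346
bot 55 slope th 0.05619236020911221 height th 0.1265753904681435
[178 180] [ 15 177 241] [ 12 172 168]
[[191.04999387  64.67917795]
 [122.81965485  66.06661648]]
```

View pics/tt9.png

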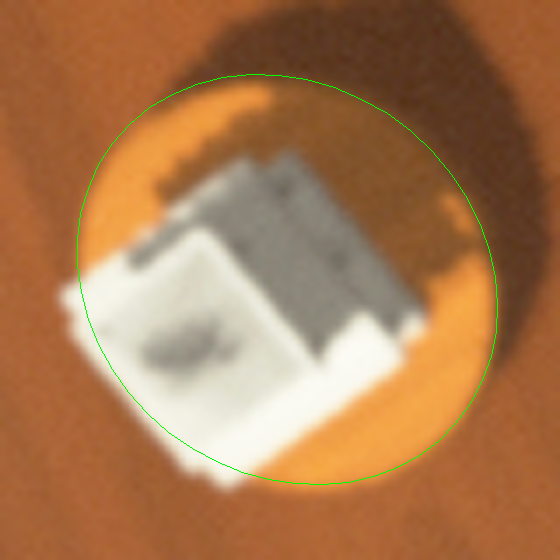

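```bash
python3 - <<'E'
from h import *
c=get_image("top")
a=cv2.imread("pics/t9raw.png");b=cv2.imread("pics/top0.png")
d=cv2.absdiff(a,c).max(2);print("change since",(d>40).sum())
cv2.imwrite("pics/t10.png",c)
E
```

```text
change since 150
```

View pics/t10.png

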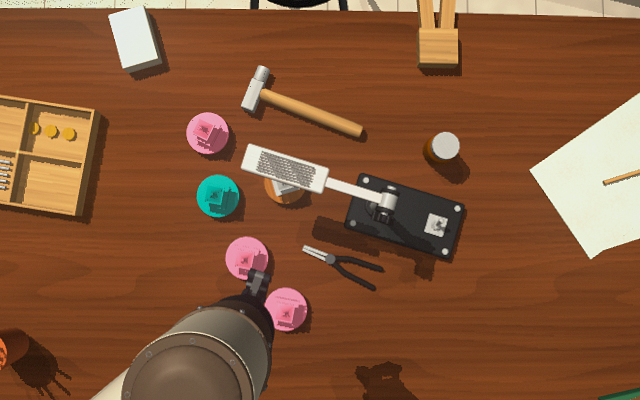

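The top view shows the head at (285,168) over the turntable and the toggle on at (437,222). The hammer, pliers, jar and look-alikes are at their original pixels, and the gripper is clear.

```bash
python3 -c "
from bench import *
print(job_done(), read_state()['clock'])"
```

```text
the job is handed in; nothing more can be done
the job is handed in; nothing more can be done
```

I switched the lamp on first, then pressed the head down with the closed fingers until its panel aims at the pavilion. I let go, moved clear and handed the job in at about 11 s on the robot's clock.

- **Toggle:** it snapped over to its -y (on) side, and later wrist, scene and top pictures show it still there.
- **Head angle:** the target was about 0.05 rad, with the pavilion at lamp x ≈ 172–173 mm. The final contact height of 206.4 mm gives 0.049, and the scene edge fits give 0.040, 0.045 and 0.056.
- **Measurements that disagreed:** one fit, the height of the head's lower edge, gave 0.127. I put that down to its rounded, shaded edge. In the wrist view the far corners matched 0.05, but the near corner was off, nearer the 0 markers.
- **Stays put:** scene and wrist pictures taken about 0.7 s after release show the head at that angle. A last comparison of two top pictures was not clean: about 150 pixels changed, and I did not check where.
- **Everything else:** the turntable, hammer, pliers, jar and look-alikes are at their original places in the top view.
- **Forces:** the highest I read was about 15 N, briefly at the toggle.

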